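# Load the tube carrier under the spring-closed guard flap

## Task

Press down the long bar beside the lane with one fingertip so that the spring-closed white flap swings open, and keep it held open while the other fingertip pushes the steel tube carrier along the lane by the end of its tongue, all the way home against the end stop. Then back off and let the flap close fully over the carrier, with the robot clear of everything. Do not grasp or lift the carrier, do not let the flap come down while the carrier is part-way under it, and leave the other things where they are.

Things in the scene. Friction and masses are not known exactly. Their poses are not given: they have to be found in the camera images.
- fixture: Fixed loading fixture: dark steel base plate 360 x 200 x 12 mm with a straight raised aluminium lane. Origin at table height on the lane's centre line, below the front face of the flap's lip. x points along the lane in the push direction (roughly away from the robot), y left, z up. The lane floor is 35 mm above the table, from x = -243 to +75 mm, the end stop at x = +68 mm.
- mouth (a point): Point on the lane floor below the front face of the flap's lip, on the lane's centre line (fixture x = 0, 35 mm above the table). The lane is 39 mm wide, between guide strips 6 mm thick that stand 8 mm above its floor before this point, and side walls 38 mm above its floor beyond it.
- flap (a joint): Opening angle of the flap, rad: 0 closed, 0.6 fully open (hard stop). A spring shuts it and the carrier cannot push it open; it turns about a shaft parallel to the lane. Pressing the bar on the far side of that shaft opens it: about 2 N starts it, about 5 N holds it at the stop. From about 0.35 rad the carrier passes under the lip; better 0.5 or more.
- flap_lip (a point): Middle of the lower edge of the lip at the flap's front, 23 mm above the lane floor when closed; the lip is 4 mm thick (x = 0 to 4 mm) and 28 mm wide. The flap is a white sheet-metal lid over x = 0 to 70 mm of the lane, its top 78 mm above the table when closed.
- flap_hinge (a point): Point on the flap's hinge shaft, abreast of the lip. The shaft is 6 mm thick and parallel to the lane, 34 mm to the right (-y) of its centre line and 53 mm above the table, from x = -249 to +91 mm, between posts 62 mm high at its ends.
- press_bar (a point): Point on top of the press bar, at fixture x = -120 mm: a round steel bar 14 mm thick, parallel to the lane, part of the flap. Press it, and slide along it, anywhere from x = -220 to -20 mm. Closed: its top is 63 mm above the table and 68 mm right of the lane's centre line. Fully open: 44 mm (9 mm above the lane floor, lower than the carrier's tongue) and 64 mm.
- carrier: Loose steel tube carrier, about 0.25 kg, in the lane before the flap. Origin: middle of the rear end of its tongue (nearest the robot), at the underside; x forward. Forward of it: cross plate 6 mm thick, 36 wide, 20 high (push its rear face); tongue 22 wide, 19 high, to x = 58 mm; body to x = 118 mm, 36 wide, 32 high, with three glass tubes. Home: origin at fixture x = -50 mm.
- vial: Bystander: small amber jar, 26 mm across, 45 mm high, on the base plate left of the lane. Origin under its centre.
- collet: Bystander: stepped brass collet, 28 mm across, 30 mm high, on the base plate left of the lane. Origin under its centre.
- keeper: Bystander: small steel clamp piece 50 x 20 x 26 mm on the base plate left of the lane. Origin under its centre.
- driver: Bystander: screwdriver lying on the table to the right.
- brush: Bystander: brush lying on the table to the left.
- motor: Bystander: small cylindrical geared motor, 54 mm thick, 115 mm long, lying on the table to the right at the back.
- disc_tray: Bystander: grey tray 110 x 80 x 25 mm with black rubber discs, on the table to the left.
Mind the look-alikes: they are no part of the job. Several things have the shape of the carrier; the one meant has the colours described above.

How it is judged:
On the way, in this order (a step that is already met when the one before it is completed fails the run):
1. a finger holds the flap open while the carrier is still in front of it (value of joint flap above 0.38 rad and contact force between the fingers and fixture above 0.5 N and x of carrier in the frame of fixture below -0.115 m), for 0.1 s.
2. the carrier is pushed home while the flap is held open (x of carrier in the frame of fixture above -0.0535 m and value of joint flap above 0.32 rad and contact force between the fingers and fixture above 0.5 N), for 0.1 s.
At the end, for the whole second after the job is handed in: The carrier stands in the lane within 3.5 mm of home against the end stop, at rest, and the flap is closed over it (angle under 0.03 rad) (x of carrier in the frame of fixture between -0.0535 and -0.045 m and z of carrier in the frame of fixture below 0.038 m and value of joint flap below 0.03 rad and linear speed of carrier below 0.01 m/s); the robot touches nothing.
It fails at once if the carrier is lifted (8 mm) or tipped (z of carrier in the frame of fixture above 0.043 m or angle between carrier's own z axis and vertical above 0.15 rad).
It fails at once if the flap comes down (under 0.29 rad) while the carrier is part-way under it (x of carrier in the frame of fixture between -0.112 and -0.06 m and value of joint flap below 0.29 rad).
It fails at once if another thing is moved by more than 20 mm (distance of any of vial, collet, keeper, driver, brush, motor, disc_tray from where it was at the start of the episode above 0.02 m).
It also fails if it takes over 38 s, if anything falls off the work surface, if the arm or the gripper's body presses on something with over 40 N, if the wrist force passes 120 N, or if a joint passes its speed limit or range.

## Robot

A 7-joint arm with a two-finger parallel gripper is mounted at the origin on the work surface. World frame = base frame: x ahead of the robot, y to its left, z up, the work surface at z = 0. Lengths are in m, angles in rad, forces in N, time in s.
With the tool pointing down it reaches from about 0.375 to 0.925 m from the base axis. Payload 3.1 kg.
Tool frame: the origin (TCP) lies at the very end of the fingers, on their centre line; the grasp point (between the pads) lies 19 mm behind it; z points along the fingers, y is the direction in which the jaws open and shut (so a half turn about z gives the same grasp; the last joint's range is limited). The gripper opens to 85 mm and grips with 20 to 120 N. Pads are 22 mm wide; open, the fingers measure 114 mm over their backs; the gripper's body (76 mm by 85 mm) begins 54 mm behind the grasp point. The pads swing forward as they close: fully open they stand 13 mm farther back than shut.
Start: joints at [-1.306, 0.383, 0.044, 1.598, -0.018, 1.161, -0.05], TCP at [0.231, 0.608, 0.231] pointing down, gripper open.
Joint ranges: [-2.61, 2.61], [-0.41, 2.15], [-1.48, 1.57], [0, 2.5], [-1.57, 4.71], [0.05, 1.97], [-2.85, 2.85]. Speed limits (rad/s): [2.79, 2.79, 3.14, 3.14, 3.14, 3.14, 3.14].

## Interface

Orientations are given as a unit quaternion [w, x, y, z].
In Python, from rig import robot, jaws, camera, look_for gives the robot as it stands. Calls block until the motion is done:
- robot.goto(position, orientation): joint-space move of the TCP to a pose.
- robot.movel(position, orientation=None, velocity=0.15): straight line of the TCP; orientation=None keeps the orientation; velocity is the mean speed in m/s.
- robot.goto_joints(angles): joint-space move.
- jaws.command_gripper(opening, f_grip=None): finger opening in m; f_grip is the grip in N (None keeps the last); returns when the fingers have stopped.
- robot.hold(seconds).
- robot.solve_ik(position, orientation): joint angles nearest the present ones, or None.
- camera(name): name is "scene" or "side" or "wrist"; returns a dict with "pixels" (420x560x3 uint8, red, green, blue), "intrinsics" (3x3 intrinsics, pixels), "dist" ([k1, k2, p1, p2, k3] as OpenCV has them; the pictures are not rectified), "world_to_cam" (4x4, takes a point from world to camera coordinates). Camera axes: x right, y down, z forward; pixel columns grow to the right and rows downward; lengths in m; the calibration is good to about 2 mm. A picture is of the moment at which its call begins. There is no depth.
A pose or a line that the arm cannot do raises robot.PlanningError and nothing moves.
- robot.hand_in(): hands the job in, once; it reports no verdict.
Trained networks look in a picture, given as the dict that the camera call returned (one of the last four; its "shot" number tells which), for a name from the list of things; names that differ only in an ending like _2 or _b are one class to them, and where a whole thing is asked for, a point or a joint stands for the part that bears it (a point fixed in the world has none). Each returns a list of dicts, best first, with "p" (0 to 1); they miss things now and then, are a little off and sometimes report something else, mostly with a low value. They report only what shows in the picture. A call takes as long as a camera call. They do not tell look-alikes from the thing itself.
- look_for(picture, query): "rect" ([left, top, right, bottom] in pixels, round what is visible of it).
Readings, each from a call of its own:
- robot.get_t(): time.
- robot.get_joints(): joint angles.
- robot.get_joint_vel(): joint speeds.
- robot.get_effort(): joint torques, N m.
- robot.get_eef_pos(): TCP position.
- robot.get_tool_rot(): TCP orientation.
- robot.get_contact_force(): force on the tool from outside, world axes, zero at the start.
- robot.get_moment(): the same for the moment, N m.
- robot.get_finger_gap(): finger opening in m.
Only numpy, scipy, OpenCV 4.12 (cv2) and the standard library are available. Lean on these libraries where they do the work, as an engineer would, in place of code of your own. Each camera call takes 0.05 s, during which the arm holds its last target. There are 200 camera calls.

## Working session

There is one attempt and no reset: what is moved stays moved. The work goes in short steps, each a Python script; the robot and the scene stay as the last script left them, time stands still between calls to the robot, and variables do not carry over. Pictures are saved under pics/ and viewed, about 8 in all and at most 12, crops included, and the job is handed in when it is done.

```bash
ls; mkdir -p pics; python3 - <<'E'
from rig import robot,camera,look_for
import cv2,numpy as np
for n in ["scene","side"]:
    p=camera(n); cv2.imwrite(f"pics/{n}0.png",p["pixels"][:,:,::-1])
    print(n,p["intrinsics"].tolist(),np.round(p["dist"],3).tolist(),np.round(p["world_to_cam"],3).tolist())
    for q in ["carrier","flap","fixture","press_bar"]:
        print(q,[(np.round(d["rect"]).tolist(),round(d["p"],2)) for d in look_for(p,q)])
print(robot.get_t())
E
```

```text
pics
scene [[404.36942687594967, 0.0, 281.69093119334053], [0.0, 404.36942687594967, 205.20960703695565], [0.0, 0.0, 1.0]] [-0.005, 0.0, 0.0, 0.0, 0.0] [[0.806, 0.592, 0.018, -0.425], [0.45, -0.592, -0.668, -0.156], [-0.385, 0.547, -0.744, 1.172], [0.0, 0.0, 0.0, 1.0]]
carrier [([345.0, 174.0, 395.0, 195.0], 0.88), ([277.0, 212.0, 324.0, 252.0], 0.82), ([233.0, 196.0, 355.0, 286.0], 0.74), ([128.0, 241.0, 176.0, 279.0], 0.59), ([262.0, 133.0, 303.0, 167.0], 0.56)]
flap [([235.0, 196.0, 356.0, 286.0], 0.93)]
fixture [([221.0, 183.0, 388.0, 321.0], 0.61)]
press_bar [([232.0, 203.0, 355.0, 284.0], 0.83)]
side [[421.72925591909126, 0.0, 281.2109211242468], [0.0, 421.72925591909126, 203.87487983222445], [0.0, 0.0, 1.0]] [-0.079, 0.0, 0.0, 0.0, 0.0] [[0.726, -0.687, 0.001, -0.337], [-0.462, -0.489, -0.74, 0.304], [0.509, 0.537, -0.672, 1.08], [0.0, 0.0, 0.0, 1.0]]
carrier [([190.0, 193.0, 213.0, 227.0], 0.88), ([284.0, 190.0, 320.0, 217.0], 0.81), ([253.0, 159.0, 268.0, 182.0], 0.59), ([291.0, 283.0, 323.0, 318.0], 0.58)]
flap [([262.0, 180.0, 349.0, 235.0], 0.71), ([290.0, 182.0, 297.0, 196.0], 0.6)]
fixture [([240.0, 177.0, 362.0, 255.0], 0.96)]
press_bar [([264.0, 180.0, 348.0, 236.0], 0.97), ([397.0, 233.0, 427.0, 263.0], 0.62)]
0.5
```

```bash
python3 - <<'E'
import cv2
a=cv2.imread("pics/scene0.png")[160:340,200:420]
cv2.imwrite("pics/s1.png",cv2.resize(a,(733,600),interpolation=cv2.INTER_CUBIC))
a=cv2.imread("pics/side0.png")[160:270,220:380]
cv2.imwrite("pics/s2.png",cv2.resize(a,(800,550),interpolation=cv2.INTER_CUBIC))
E
```

```text
(no output)
```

View pics/scene0.png

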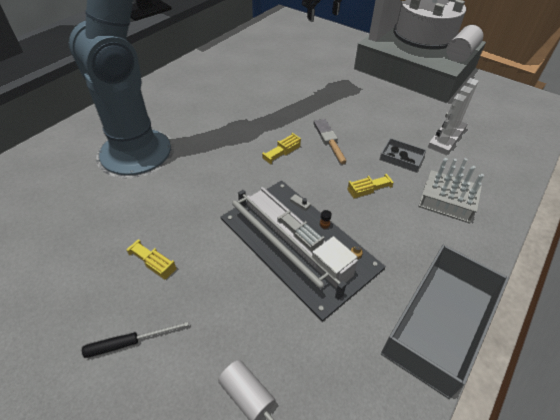

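View pics/s1.png

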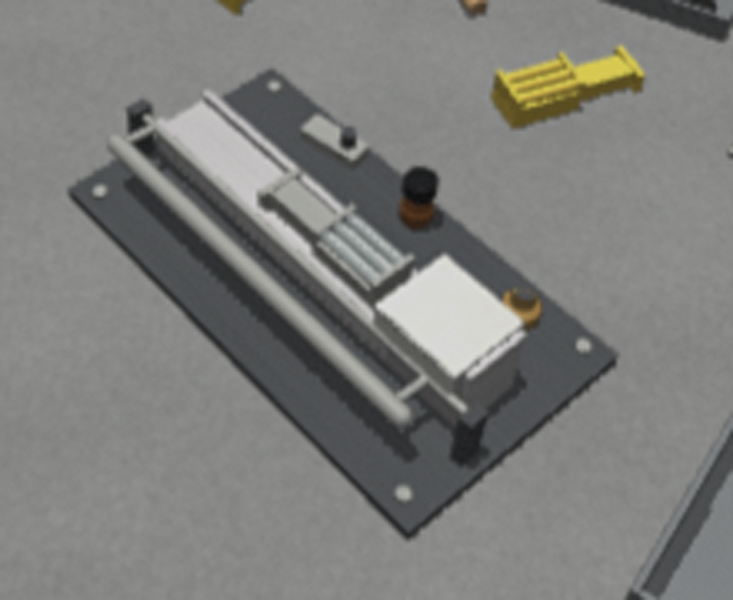

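View pics/s2.png

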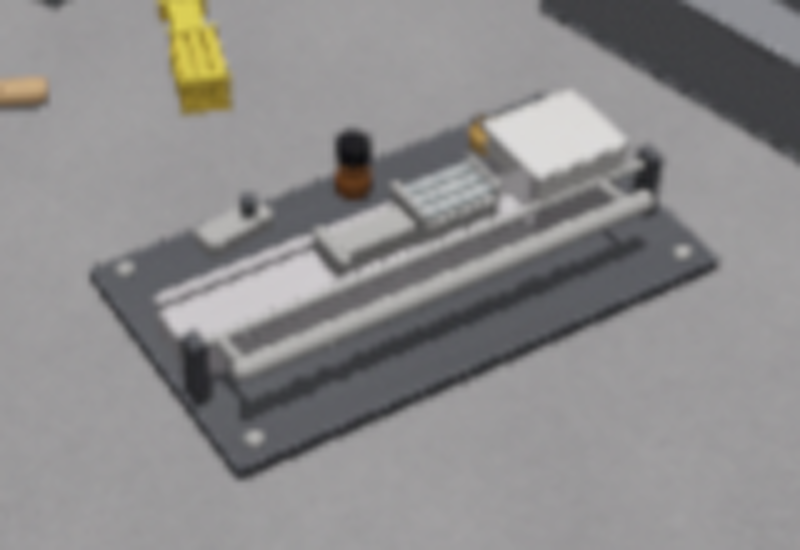

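Lane view: steel carrier in the lane in front of the white flap (scene crop, rear plate about (280,190), i.e. pixel (284,217)). The three yellow ones at (282,148), (370,185) and (151,258) are look-alikes. The enlarged crop confirms the steel one is between the guide strips. Next, I'll fit the fixture pose from the features read off both crops.

```bash
cat > h.py <<'E'
import numpy as np,cv2
from scipy.optimize import least_squares
def proj(p,X):
    W=np.asarray(p["world_to_cam"]);return cv2.projectPoints(np.asarray(X,float).reshape(-1,3),cv2.Rodrigues(W[:3,:3])[0],W[:3,3],np.asarray(p["intrinsics"]),np.asarray(p["dist"]))[0].reshape(-1,2)
def toW(f,P):
    x,y,a=f[:3];P=np.asarray(P,float).reshape(-1,3);c,s=np.cos(a),np.sin(a)
    return np.c_[x+c*P[:,0]-s*P[:,1],y+s*P[:,0]+c*P[:,1],P[:,2]]
E
python3 - <<'E'
from h import *
from rig import camera
ps=camera("scene");pd=camera("side")
S=np.array([[270,70],[70,190],[410,537],[615,355],[140,104],[468,413],[443,257],[377,308],[457,375],[525,325]])/3.333+[200,160]
D=np.array([[93,275],[240,475],[717,263],[546,92],[196,338],[649,153],[486,132],[540,180],[627,140],[572,90]])/5+[220,160]
def pts(v):
    cx,cy,w1,w2=v[3:7]
    return [[cx-.18,cy+.1,.012],[cx-.18,cy-.1,.012],[cx+.18,cy-.1,.012],[cx+.18,cy+.1,.012],[-.249,-.034,.062],[.091,-.034,.062],[0,w1,.078],[0,w2,.078],[.07,w2,.078],[.07,w1,.078]]
def res(v):
    X=toW(v,pts(v));return np.r_[(proj(ps,X)-S).ravel(),(proj(pd,X)-D).ravel()]
b=min((least_squares(res,[.55,0,a,-.08,0,.025,-.025],loss="soft_l1") for a in(-.8,0,.8)),key=lambda r:r.cost)
print(b.cost,b.x.round(4));print(res(b.x).reshape(-1,2).round(1).tolist())
f=b.x[:3];np.save("f.npy",f)
# carrier rear plate top corners z=.055, y=+-.018
from itertools import product
Sc=np.array([[258,193],[298,172]])/3.333+[200,160];Dc=np.array([[348,258],[316,232]])/5+[220,160]
for n,p,c in(("s",ps,Sc),("d",pd,Dc)):
    r=least_squares(lambda v:(proj(p,toW(f,[[v[0],v[1]-.018,.055],[v[0],v[1]+.018,.055]]))-c).ravel(),[-.15,0]);print(n,r.x.round(4),r.fun.round(1))
E
```

```text
10.90912234335974 [ 6.396e-01 -3.500e-03 -2.239e-01 -7.480e-02 -5.000e-04  2.750e-02
 -3.250e-02]
[[-0.3, -0.5], [-1.8, -0.0], [-1.0, -0.0], [0.9, 0.6], [-0.9, 0.5], [2.4, 1.0], [-0.2, -0.0], [-0.4, -0.7], [-0.4, 0.9], [-0.8, 0.0], [-0.8, -1.5], [0.1, -1.0], [1.0, -1.3], [-0.3, -0.3], [-0.8, -0.2], [0.4, -1.0], [-0.3, -1.9], [-0.5, -1.1], [-0.1, -0.3], [-0.1, -0.3]]
s [-0.1315  0.0008] [ 0.2  0.6 -0.2 -0.6]
d [-0.1325 -0.001 ] [-0.2  0.8  0.2 -0.8]
```

```bash
cat >> h.py <<'E'
from scipy.spatial.transform import Rotation as R
def quat(yaw,flip=False):
    s=-1 if flip else 1
    y=s*np.array([-np.sin(yaw),np.cos(yaw),0]);z=np.array([0,0,-1.]);x=np.cross(y,z)
    q=R.from_matrix(np.c_[x,y,z]).as_quat();return [q[3],q[0],q[1],q[2]]
E
python3 - <<'E'
from h import *
from rig import robot,camera,jaws
f=np.load("f.npy")
print(robot.get_tool_rot(),robot.get_t(),robot.get_finger_gap())
P=toW(f,[-.165,-.033,.24])[0]
for fl in(0,1):
    q=robot.solve_ik(P,quat(f[2],fl));print(fl,quat(f[2],fl),None if q is None else np.round(q,2))
c=[(robot.solve_ik(P,quat(f[2],fl)),fl) for fl in(0,1)]
c=[k for k in c if k[0] is not None];j,fl=min(c,key=lambda k:np.abs(np.array(k[0])-robot.get_joints()).max())
robot.goto(P,quat(f[2],fl));open("fl","w").write(str(fl))
jaws.command_gripper(.051)
print(fl,robot.get_t(),robot.get_eef_pos(),robot.get_finger_gap(),robot.get_contact_force())
p=camera("wrist");im=p["pixels"][:,:,::-1].copy()
cv2.imwrite("pics/w0.png",im)
X=toW(f,[[-.249,-.034,.062],[0,.0195,.043],[0,-.0195,.043],[-.243,.0195,.043],[-.243,-.0195,.043],[-.132,.018,.055],[-.132,-.018,.055],[-.12,-.068,.063],[-.22,-.068,.063],[0,.0275,.078],[0,-.0325,.078]])
for u in proj(p,X): 
    if abs(u).max()<2000: cv2.circle(im,tuple(int(t) for t in u.round()),3,(0,0,255),1)
print(proj(p,X).round().tolist()); cv2.imwrite("pics/w1.png",im)
E
```

```text
[-1.88989111e-05  1.80389670e-01  9.83595225e-01 -7.45506801e-06] 0.6 0.08543699460468286
0 [np.float64(0.0), np.float64(0.11173360075073682), np.float64(0.9937381961378334), np.float64(0.0)] [-0.75  0.01  0.68  2.03 -0.01  1.1   1.28]
1 [np.float64(-0.0), np.float64(0.9937381961378334), np.float64(-0.11173360075073682), np.float64(0.0)] [-0.82  0.01  0.74  2.03 -0.01  1.1  -1.87]
0 3.3667 [0.47142243 0.00104344 0.23999548] 0.05112427221182122 [ 0.32039576 -0.28997667  0.76890552]
[[273.0, 97.0], [322.0, 333.0], [287.0, 333.0], [331.0, 104.0], [289.0, 104.0], [327.0, 222.0], [290.0, 222.0], [238.0, 237.0], [235.0, 131.0], [334.0, 354.0], [275.0, 354.0]]
```

View pics/w1.png

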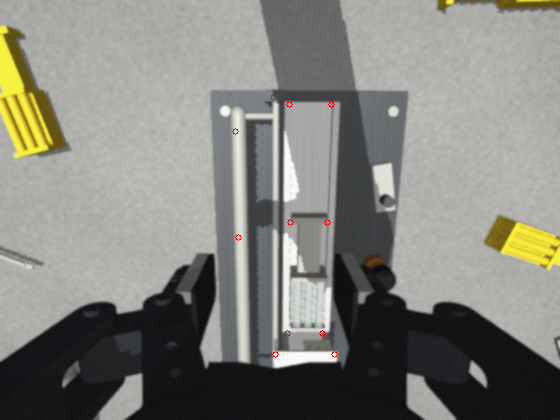

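```bash
python3 - <<'E'
import cv2
a=cv2.imread("pics/w0.png")[85:235,205:405]
cv2.imwrite("pics/w2.png",cv2.resize(a,(800,600),interpolation=cv2.INTER_CUBIC))
E
```

```text
(no output)
```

View pics/w2.png

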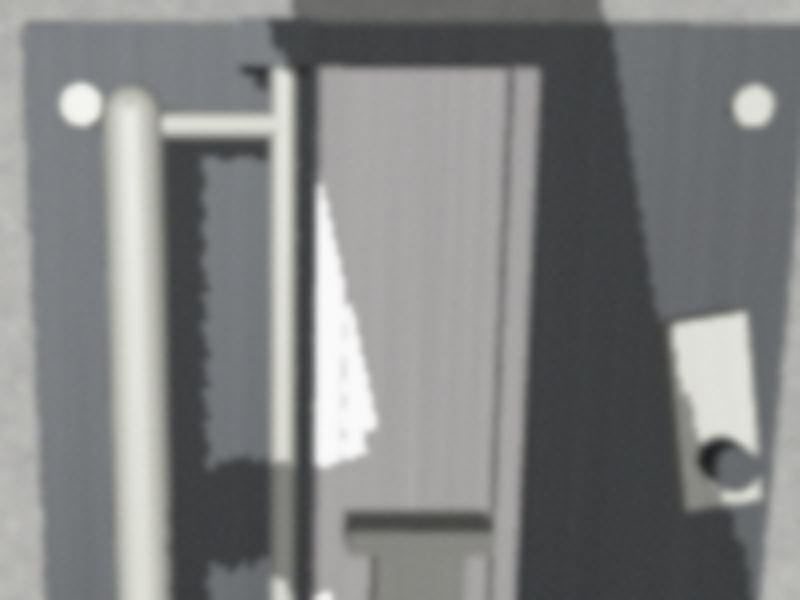

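```bash
python3 - <<'E'
from h import *
from rig import robot,camera
f=np.load("f.npy");c,s=np.cos(f[2]),np.sin(f[2]);d=(-.0015,.0015)
f[:2]+=[c*d[0]-s*d[1],s*d[0]+c*d[1]];np.save("f2.npy",f)
q=quat(f[2]);g=lambda x,z,y=-.033:toW(f,[x,y,z])[0]
robot.goto(g(-.175,.10),q)
robot.movel(g(-.175,.072),q,.08)
F0=np.array(robot.get_contact_force());zc=None;z=.072;print(robot.get_t(),F0)
while z>.040:
    z-=.0015;robot.movel(g(-.175,z),q,.03)
    F=np.array(robot.get_contact_force())-F0;print(round(z,4),np.round(F,1),round(robot.get_eef_pos()[2],4))
    if zc is None and F[2]>1.5: zc=z+.00075
    if F[2]>7 or (zc and zc-z>.0165) or np.hypot(*F[:2])>6: break
np.save("z.npy",[z,zc or 0]);print(robot.get_t(),zc)
p=camera("scene");cv2.imwrite("pics/c.png",cv2.resize(p["pixels"][150:300,200:400,::-1],(800,600),interpolation=cv2.INTER_CUBIC))
E
```

```text
4.5333 [0.25496801 0.15144472 0.63664417]
0.0705 [-0.9 -1.2 -0.5] 0.0708
0.069 [-0.3 -0.8 -0.9] 0.069
0.0675 [-0.7 -0.7  0.3] 0.0674
0.066 [-0.2 -1.3 -0.7] 0.0659
0.0645 [-0.3 -0.6 -0.8] 0.0644
0.063 [ 0.5 -1.2 -0.5] 0.0629
0.0615 [ 0.4  0.3 -0.8] 0.0614
0.06 [-1.1 -0.2 -0.9] 0.06
0.0585 [-0.2 -1.  -0.5] 0.0585
0.057 [ 0.2 -0.5  0.5] 0.057
0.0555 [-0.  -0.4  0.4] 0.0555
0.054 [-0.5 -0.3  1.1] 0.054
0.0525 [-0.2 -1.3  1.9] 0.0525
0.051 [ 1.2 -0.7  2.3] 0.051
0.0495 [-0.1 -0.9  1.1] 0.0495
0.048 [ 0.4 -0.7  1. ] 0.048
0.0465 [-0.2 -1.1  1.3] 0.0465
0.045 [ 1.1 -0.1  2.1] 0.045
0.0435 [0.3 1.1 2.9] 0.0435
0.042 [0.4 2.1 3.4] 0.042
0.0405 [-0.1  2.6  5.2] 0.0407
0.039 [-2.   4.5 13.2] 0.04
10.0333 0.05324999999999998
```

View pics/c.png

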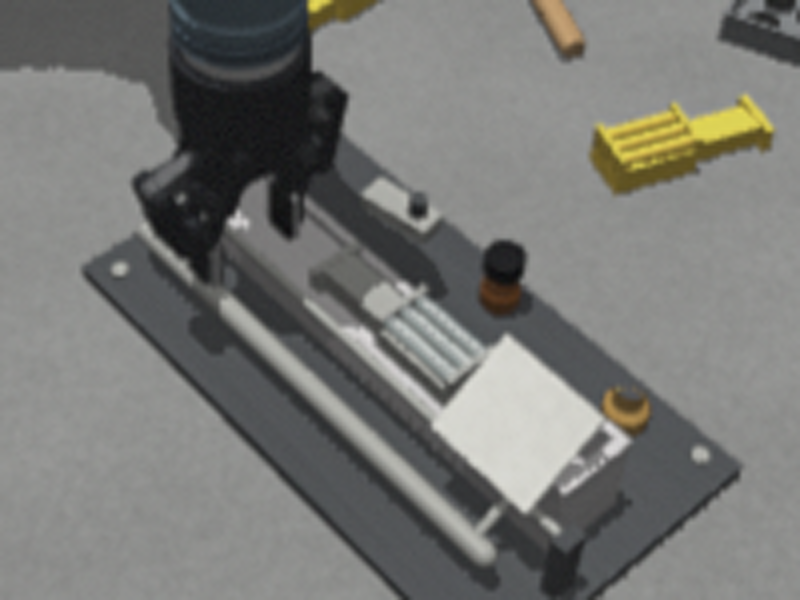

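The flap is open: the lid is tilted and Fz rose to 13 N at its stop. The carrier is untouched ahead of the lane finger, around crop (330,270). I'll ease up slightly and push.

```bash
python3 - <<'E'
from h import *
from rig import robot,camera
f=np.load("f2.npy");q=quat(f[2]);z=.0413;g=lambda x:toW(f,[x,-.033,z])[0]
ex=np.array([np.cos(f[2]),np.sin(f[2]),0]);ey=np.array([-ex[1],ex[0],0])
def rep(x):
    F=np.array(robot.get_contact_force());r=np.array([F@ex,F@ey,F[2]]);e=np.array(robot.get_eef_pos())
    print(round(x,4),r.round(1),round((e-[f[0],f[1],0])@ex,4),e[2].round(4),round(robot.get_t(),2));return r
robot.movel(g(-.175),q,.03);robot.hold(.3);b=rep(-.175)
x=-.175
while x<-.082:
    x+=.0155;robot.movel(g(x),q,.04);r=rep(x)
    if r[0]<-12 or r[2]<1.5: print("stop");break
p=camera("scene");cv2.imwrite("pics/d.png",cv2.resize(p["pixels"][150:300,200:400,::-1],(800,600),interpolation=cv2.INTER_CUBIC))
E
```

```text
-0.175 [0.7 3.7 4.3] -0.1749 0.0413 10.63
-0.1595 [-3.6 -2.2  3.6] -0.1607 0.0405 11.18
-0.144 [-2.3 -0.2  4.2] -0.1431 0.0415 11.72
-0.1285 [-3.6 -0.5  2.2] -0.129 0.0411 12.26
-0.113 [-3.3 -0.2  2.4] -0.1126 0.0414 12.8
-0.0975 [-2.9 -0.4  2.7] -0.0972 0.0414 13.34
-0.082 [-2.7  0.4  2.1] -0.0816 0.0414 13.88
```

View pics/d.png

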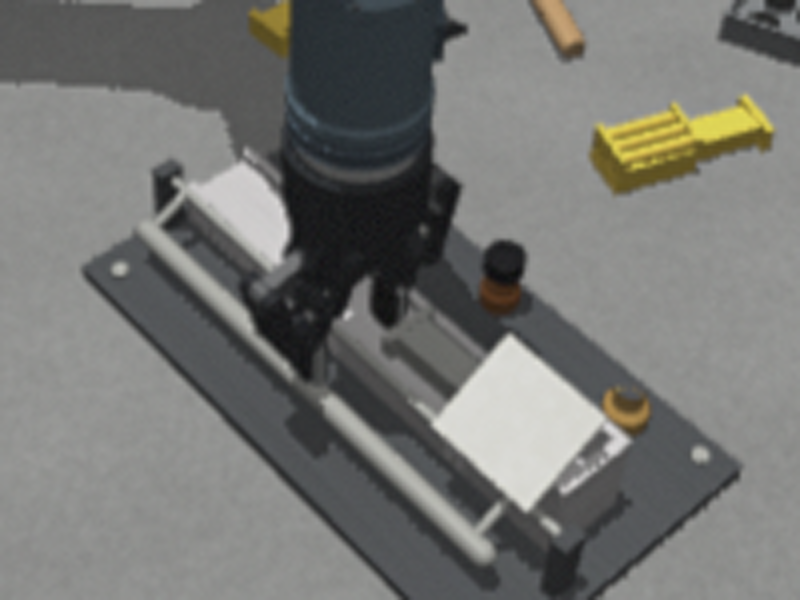

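The carrier's body is under the open flap, and the finger sits at its rear plate near (395,325). I'll keep pushing until it meets the stop.

```bash
python3 - <<'E'
from h import *
from rig import robot,camera
f=np.load("f2.npy");q=quat(f[2]);z=.0411;g=lambda x:toW(f,[x,-.033,z])[0]
ex=np.array([np.cos(f[2]),np.sin(f[2]),0]);ey=np.array([-ex[1],ex[0],0])
def rep(x):
    F=np.array(robot.get_contact_force());r=np.array([F@ex,F@ey,F[2]]);e=np.array(robot.get_eef_pos())
    print(round(x,4),r.round(1),round((e-[f[0],f[1],0])@ex,4),e[2].round(4),round(robot.get_t(),2));return r
x=-.072;robot.movel(g(x),q,.04);r=rep(x)
while x<-.045 and r[0]>-10:
    x+=.002;robot.movel(g(x),q,.02);r=rep(x)
robot.hold(.4);rep(x)
p=camera("scene");cv2.imwrite("pics/e.png",cv2.resize(p["pixels"][150:300,200:400,::-1],(800,600),interpolation=cv2.INTER_CUBIC))
E
```

```text
-0.072 [-3.2 -0.1  2.3] -0.0722 0.041 14.33
-0.07 [-5.   0.7  3.7] -0.0709 0.041 14.58
-0.068 [-4.4 -0.7  3.6] -0.0686 0.0409 14.83
-0.066 [-3.8  0.3  3.3] -0.0662 0.041 15.08
-0.064 [-4.9 -0.7  3.7] -0.064 0.041 15.33
-0.062 [-4.6 -0.   2.7] -0.0618 0.0411 15.58
-0.06 [-5.2 -0.4  4.4] -0.0609 0.0409 15.83
-0.058 [-9.5 -0.3  8.8] -0.0609 0.0409 16.08
-0.056 [-14.   -0.5  11.2] -0.0609 0.0407 16.33
-0.056 [-11.9  -0.5  11.7] -0.0609 0.0407 16.73
```

View pics/e.png

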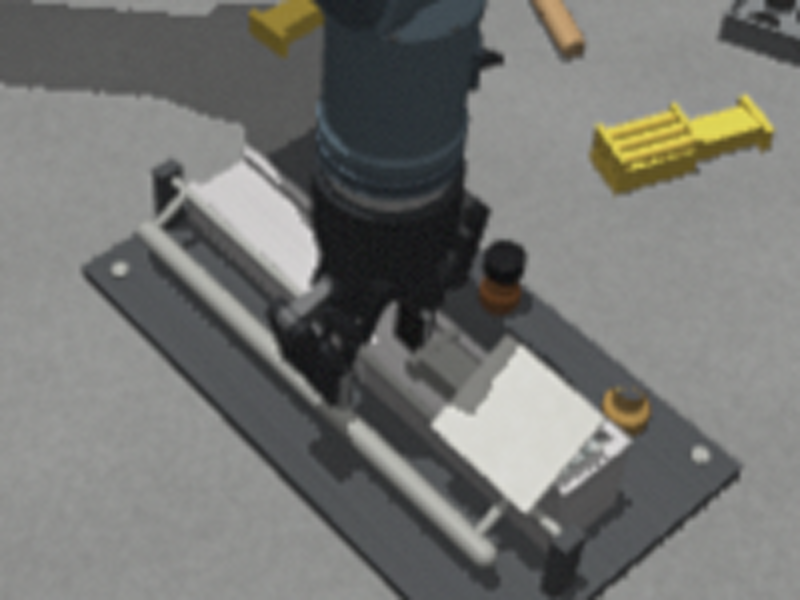

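It stalled at tool x = −60.9 mm against a prediction of −61, and force built up only along the lane. That means the carrier is home. Now I'll back off with the flap still held, then release it.

```bash
python3 - <<'E'
from h import *
from rig import robot,camera
f=np.load("f2.npy");q=quat(f[2]);g=lambda x,z:toW(f,[x,-.033,z])[0]
robot.movel(g(-.085,.0411),q,.05);print(robot.get_contact_force())
robot.movel(g(-.085,.070),q,.04);robot.movel(g(-.12,.20),q,.12);robot.goto(g(-.15,.26),q)
robot.hold(.5);print(robot.get_t(),robot.get_contact_force())
p=camera("scene");s=camera("side");w=camera("wrist")
X=toW(f,[[-.05,.018,.055],[-.05,-.018,.055]])
a=p["pixels"][170:290,230:390,::-1].copy();b=w["pixels"][:,:,::-1].copy();print(proj(p,X),proj(w,X),proj(s,X))
k=cv2.INTER_CUBIC
S=s["pixels"][160:280,220:380,::-1]
cv2.imwrite("pics/f.png",np.hstack([cv2.resize(a,(400,300),interpolation=k),cv2.resize(S,(400,300),interpolation=k)]))
cv2.imwrite("pics/g.png",cv2.resize(b[150:390,180:430],(625,600),interpolation=k))
E
```

```text
[ 2.42882662 -0.18770671  4.54464413]
20.5417 [-0.39281525  0.57615279 -0.29567644]
[[312.81724497 231.21594224]
 [301.15747515 239.39112749]] [[322.00450475 276.27969205]
 [288.7823729  276.32295304]] [[304.60490257 196.520865  ]
 [310.77988784 202.96985087]]
```

View pics/f.png

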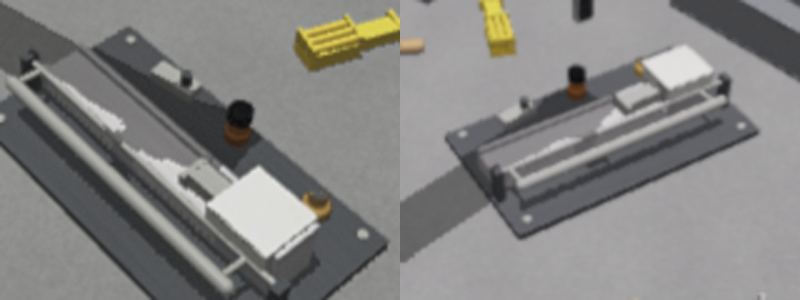

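View pics/g.png

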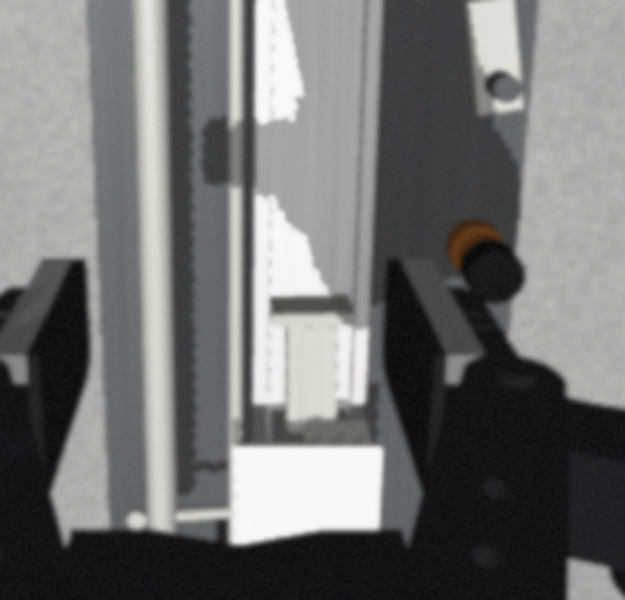

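The flap is shut flat over the carrier. The carrier's rear edge shows at wrist row ~275 against 276 predicted for home, and the bystanders look undisturbed. Handing in.

```bash
python3 -c "
from rig import robot
robot.hand_in();print(robot.get_t())"
```

```text
the job is handed in; nothing more can be done
the job is handed in; nothing more can be done
```

I held the flap open with the right fingertip on the bar and pushed the steel carrier home with the left fingertip. I then backed off with the flap still held, let it close, and handed the job in at about 20.5 s of the 38 s. No verdict was reported.

- **Flap held:** I pressed the bar until it reached its stop (13 N), then eased to about 0.5–1 mm above that. The upward force stayed between about 2 and 12 N for the whole push. The flap angle itself was never read; I judged it from bar height, force and pictures.
- **Carrier home:** the tool stalled at fixture x = −60.9 mm, against −61 mm predicted for home, while the push force rose to 14 N.
- **Final pictures:** the lid lies flat over the carrier, and the carrier's rear edge is within about 1.5 px (roughly 1.6 mm) of the home position. The vial, collet and keeper look undisturbed. The last crops did not show the driver, motor and disc tray or all of the brush, but the arm did not go near them at low height.
- **Clear of everything:** the contact force after retreating was within sensor noise.
- **Disagreement:** the wrist camera placed the fixture about 2–3 mm away from the scene and side fit. I split the difference, and contact with the bar and the end stop fitted that.

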